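Find the loose anchor bolt and hold its cap open with a spatula

TASK

One of the three table anchors with orange flip caps has a loose bolt: push down on the caps from above, one after another, until you find the bolt that sinks, and push it fully down. Then take the blue-handled spatula, slide its blade under the lip of the loose bolt's cap and lift the cap open by at least 30 degrees, so that a colleague can reach the bolt with a key; finish while still holding it open with the spatula, hand off the cap. Keep the other two caps closed, and do not disturb the hex key set or the brown bottle.

Things in the scene. Friction and masses are not known exactly. Their poses are not given: they have to be found in the camera images.
- anchor_a: One of three look-alike table anchors, fixed to the table (they change places; which is loose is not told): black foot 56x54 mm, 10 mm thick; aluminium collar 36 mm across up to 34 mm; on it a knurled steel bolt head 27 mm across, which carries the hinged orange cap. Origin: centre of the underside; x points from the cap's lip to its hinge, z up.
- cap_a_top (a point): Centre of the top of that anchor's orange cap, a disc 34 mm across, 5 mm thick; 49 mm above the table when closed. Pushed down here, a tight bolt hardly gives (under 1.5 mm even at 20 N); the loose one slides down 5 mm at about 2 to 3 N with its cap, and stays down. Axes when closed as the anchor's.
- cap_a_lip (a point): Front end of the lip of that cap, centre of its underside, 45 mm above the table when closed (5 mm less once sunk). The lip is a tongue 22 mm wide, 4 mm thick, standing out from the disc in front (against x); its outer 26 mm are free below, down to the table or foot. The hinge line lies 64 mm behind this point along x. Axes as the cap top, turning with the cap.
- bolt_a (a joint): How far that anchor's bolt (with its cap) has sunk, m: 0 at the start, 0.005 fully sunk.
- cap_a (a joint): Opening of that anchor's cap, rad: 0 closed, grows as the lip swings up, stop at 1.4. The hinge is free: the cap (70 g) falls shut by itself from anywhere.
- anchor_b: One of three look-alike table anchors, fixed to the table (they change places; which is loose is not told): black foot 56x54 mm, 10 mm thick; aluminium collar 36 mm across up to 34 mm; on it a knurled steel bolt head 27 mm across, which carries the hinged orange cap. Origin: centre of the underside; x points from the cap's lip to its hinge, z up.
- cap_b_top (a point): Centre of the top of that anchor's orange cap, a disc 34 mm across, 5 mm thick; 49 mm above the table when closed. Pushed down here, a tight bolt hardly gives (under 1.5 mm even at 20 N); the loose one slides down 5 mm at about 2 to 3 N with its cap, and stays down. Axes when closed as the anchor's.
- cap_b_lip (a point): Front end of the lip of that cap, centre of its underside, 45 mm above the table when closed (5 mm less once sunk). The lip is a tongue 22 mm wide, 4 mm thick, standing out from the disc in front (against x); its outer 26 mm are free below, down to the table or foot. The hinge line lies 64 mm behind this point along x. Axes as the cap top, turning with the cap.
- bolt_b (a joint): How far that anchor's bolt (with its cap) has sunk, m: 0 at the start, 0.005 fully sunk.
- cap_b (a joint): Opening of that anchor's cap, rad: 0 closed, grows as the lip swings up, stop at 1.4. The hinge is free: the cap (70 g) falls shut by itself from anywhere.
- anchor_c: One of three look-alike table anchors, fixed to the table (they change places; which is loose is not told): black foot 56x54 mm, 10 mm thick; aluminium collar 36 mm across up to 34 mm; on it a knurled steel bolt head 27 mm across, which carries the hinged orange cap. Origin: centre of the underside; x points from the cap's lip to its hinge, z up.
- cap_c_top (a point): Centre of the top of that anchor's orange cap, a disc 34 mm across, 5 mm thick; 49 mm above the table when closed. Pushed down here, a tight bolt hardly gives (under 1.5 mm even at 20 N); the loose one slides down 5 mm at about 2 to 3 N with its cap, and stays down. Axes when closed as the anchor's.
- cap_c_lip (a point): Front end of the lip of that cap, centre of its underside, 45 mm above the table when closed (5 mm less once sunk). The lip is a tongue 22 mm wide, 4 mm thick, standing out from the disc in front (against x); its outer 26 mm are free below, down to the table or foot. The hinge line lies 64 mm behind this point along x. Axes as the cap top, turning with the cap.
- bolt_c (a joint): How far that anchor's bolt (with its cap) has sunk, m: 0 at the start, 0.005 fully sunk.
- cap_c (a joint): Opening of that anchor's cap, rad: 0 closed, grows as the lip swings up, stop at 1.4. The hinge is free: the cap (70 g) falls shut by itself from anywhere.
- spatula_grip (a point): Centre of the handle of a loose flat spatula (about 90 g) lying on the table: blue handle 84 mm long (x), 16 mm wide (y), 30 mm tall (z), its underside 15 mm below this point. x points along the tool towards the blade, z up. Grasp the handle across its width.
- spatula_tip (a point): Middle of the end of the spatula's steel blade, 102 mm ahead of the handle's centre. The blade is 20 mm wide and 2.5 mm thick, level with the underside of the handle (13.5 mm below the handle's centre), and stands out 60 mm in front of the handle; at its root, the first 10 mm, it is thickened upward to 11.5 mm. Axes as the handle.
- hex_keys: Black folding hex key set, 25x90x20 mm, lying on the table in front of the robot; leave it alone. Origin: centre of its underside, long side along y.
- oil_bottle: Small brown dropper bottle, 28 mm across, 75 mm tall; leave it alone. Origin: centre of its underside.
Things that resemble listed ones, but are neither listed nor needed, are in the scene too. Leave any yellow look-alike of the anchor_c alone.

How it is judged:
By the outcome, as a careful person would: the job done as asked, in the order asked, and still so for the second after the job is handed in, while the arm keeps its last pose, push and grip.
It also fails if it takes over 58 s, if anything falls off the work surface, if the arm or the gripper's body presses on something with over 40 N, if the wrist force passes 120 N, or if a joint passes its speed limit or range.

ROBOT

A 6-joint arm with a two-finger parallel gripper is mounted at the origin on a cart in front of the work surface, level with it; the furniture and walls round the work are solid. World frame = base frame: x ahead of the robot, y to its left, z up, the work surface at z = 0. Lengths are in mm, angles in rad, forces in N, time in s.
With the tool pointing down it reaches from about 325 to 775 mm from the base axis. Payload 9.3 kg.
Tool frame: the origin (TCP) lies midway between the tips of the shut fingers; the grasp point (between the pads) lies 19 mm behind it; z points along the fingers, y is the line along which they close (so a half turn about z gives the same grasp; the last joint's range is limited). The gripper opens to 85 mm and grips with 20 to 120 N. Pads are 22 mm wide; open, the fingers measure 114 mm over their backs; the gripper's body (76 mm by 85 mm) begins 54 mm behind the grasp point. The pads swing forward as they close: fully open they stand 13 mm farther back than shut.
Start: joints at [1.001, 0.259, 0.021, 1.334, 0, 1.418], TCP at [222.661, 502.91, 231.279] pointing down, gripper open.
Joint ranges: [-3.04, 3.04], [-0.91, 1.82], [-1.04, 1.36], [-1.92, 1.95], [-1.52, 1.45], [-3.14, 3.14]. Speed limits (rad/s): [2.22, 2.22, 2.79, 3.14, 3.14, 3.14].

INTERFACE

Orientations are given as [roll, pitch, yaw] about the fixed x, y, z axes, in that order (R = Rz(yaw) Ry(pitch) Rx(roll)).
In Python, from plant import ctrl, kin, eyes, job, telemetry gives the robot as it stands. Calls block until the motion is done:
- ctrl.move_to(position, orientation): joint-space move of the TCP to a pose.
- ctrl.move_l(position, max_speed=150, ori=None, stop_force=None): straight line of the TCP; ori=None keeps the orientation; max_speed is the mean speed in mm/s. With stop_force (N) it stops when the force on the tool has changed by that much, and returns True; else False.
- ctrl.movej(angles): joint-space move.
- ctrl.command_gripper(opening, squeeze=None): finger opening in mm; squeeze is the grip in N (None keeps the last); returns when the fingers have stopped.
- ctrl.hold(seconds).
- kin.ik(position, orientation): joint angles nearest the present ones, or None.
- eyes.read_camera(name): name is "scene" or "top"; returns the picture (384x512x3 uint8, red, green, blue); there is no depth.
- eyes.camera_params(name): a dict with "fx", "fy", "cx", "cy" (pixels), "k1" (the pictures are not rectified: a ray, as slopes to the right and down, at radius r is drawn at 1 + k1 r^2 times it, then the intrinsics apply), "eye" and "attitude" of the camera in the world. Camera axes: x right, y down, z forward; pixel columns grow to the right and rows downward; lengths in mm; the calibration is good to about 2 mm. A picture is of the moment at which its call begins. camera_params takes no time and is no camera call.
A pose or a line that the arm cannot do raises ctrl.PlanningError and nothing moves.
- job.sign_off(): hands the job in; it is judged then, once.
Trained networks look in the newest picture that a camera, given by its name, has taken for a name from the list of things; names that differ only in an ending like _2 or _b are one class to them, and where a whole thing is asked for, a point or a joint stands for the part that bears it (a point fixed in the world has none). Each returns a list of dicts, best first, with "score" (0 to 1); they miss things now and then, are a little off and sometimes report something else, mostly with a low value. They report only what shows in the picture. A call takes as long as a camera call. They do not tell look-alikes from the thing itself.
- eyes.cut_out(camera, target): "mask" (384x512 bool, what is visible of it) and "box" ([left, top, right, bottom] in pixels, round what is visible of it).
- eyes.landmark_of(camera, target): "position" ([column, row] in pixels: a listed point, or the origin of a listed thing).
Readings, each from a call of its own:
- telemetry.current_time_s(): time.
- telemetry.current_qpos(): joint angles.
- telemetry.current_joint_vel(): joint speeds.
- telemetry.current_joint_torque(): joint torques, N m.
- telemetry.current_tool_pos(): TCP position.
- telemetry.current_orientation(): TCP orientation.
- telemetry.current_contact_force(): force on the tool from outside, world axes, zero at the start.
- telemetry.current_torque(): the same for the moment, N m.
- telemetry.current_gripper_width(): finger opening in mm.
- telemetry.current_gripper_force(): force on a finger pad.
Only numpy, scipy, OpenCV 4.12 (cv2) and the standard library are available. Lean on these libraries where they do the work, as an engineer would, in place of code of your own. Each camera call takes 0.05 s, during which the arm holds its last target. There are 200 camera calls.

## Working session

There is one attempt and no reset: what is moved stays moved. The work goes in short steps, each a Python script; the robot and the scene stay as the last script left them, time stands still between calls to the robot, and variables do not carry over. Pictures are saved under pics/ and viewed, at most 10 in all, crops included, and the job is handed in when it is done.

```bash
ls; mkdir -p pics; python3 - <<'E'
from plant import ctrl,kin,eyes,job,telemetry
import cv2,numpy as np
for c in ["scene","top"]:
    im=eyes.read_camera(c); cv2.imwrite(f"pics/{c}0.png",cv2.resize(im[:,:,::-1],(800,600),interpolation=cv2.INTER_CUBIC))
    print(c,eyes.camera_params(c))
    for t in ["anchor_a","cap_a_top","cap_a_lip","spatula_grip","spatula_tip","hex_keys","oil_bottle"]:
        print(t,[(np.round(d["position"],1).tolist(),round(d["score"],2)) for d in eyes.landmark_of(c,t)])
print(telemetry.current_time_s(),telemetry.current_orientation())
E
```

```text
pics
scene {'fx': 414.5591383800968, 'fy': 414.5591383800968, 'cx': 252.20658093413107, 'cy': 196.3058469560802, 'k1': -0.09386070011856941, 'eye': array([ 208.73020192, -499.43709198,  780.40226617]), 'attitude': array([-2.40820541,  0.00482776, -0.58650229])}
anchor_a [([229.7, 171.7], 0.97), ([204.9, 149.6], 0.9), ([255.5, 201.6], 0.67), ([151.6, 164.5], 0.63)]
cap_a_top []
cap_a_lip [([239.2, 194.3], 0.65), ([206.3, 151.1], 0.53)]
spatula_grip [([282.9, 337.3], 0.74), ([255.0, 186.8], 0.41)]
spatula_tip [([243.8, 305.8], 0.98), ([226.2, 140.2], 0.71)]
hex_keys [([214.7, 257.5], 0.96)]
oil_bottle [([228.7, 139.1], 0.67)]
top {'fx': 380.5578946684135, 'fy': 380.5578946684135, 'cx': 257.8491274461319, 'cy': 187.31824649633094, 'k1': -0.10330595315458778, 'eye': array([511.20472228,  42.40533512, 969.97005859]), 'attitude': array([-3.11666146,  0.01123808, -1.5953644 ])}
anchor_a [([202.6, 166.7], 0.87), ([154.7, 169.0], 0.76), ([145.1, 232.6], 0.72), ([254.1, 168.9], 0.57)]
cap_a_top [([248.7, 164.1], 0.75), ([242.4, 180.8], 0.5)]
cap_a_lip [([242.4, 179.7], 0.83)]
spatula_grip [([381.6, 222.2], 0.9)]
spatula_tip [([339.8, 238.7], 0.94)]
hex_keys [([284.2, 229.6], 0.75)]
oil_bottle [([151.9, 137.6], 0.46)]
0.8 [3.14148651e+00 7.65377756e-06 2.72475486e+00]
```

View pics/scene0.png

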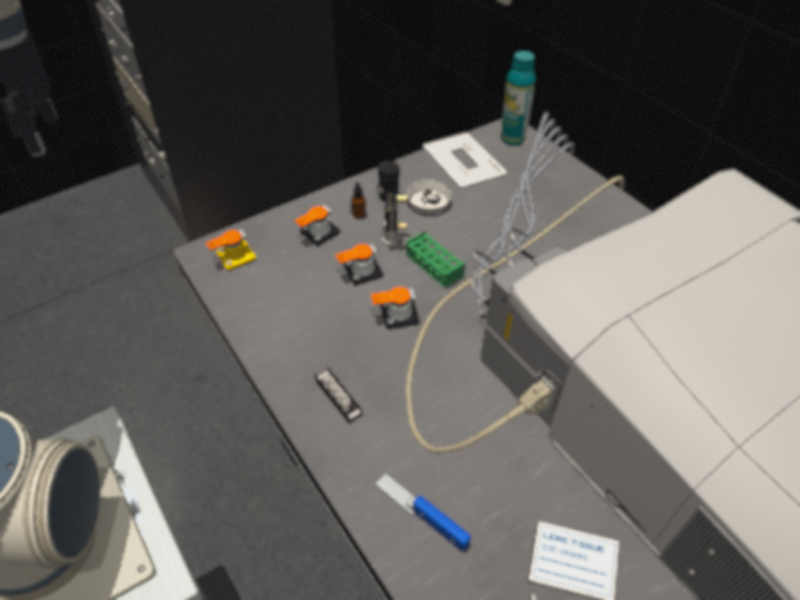

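View pics/top0.png

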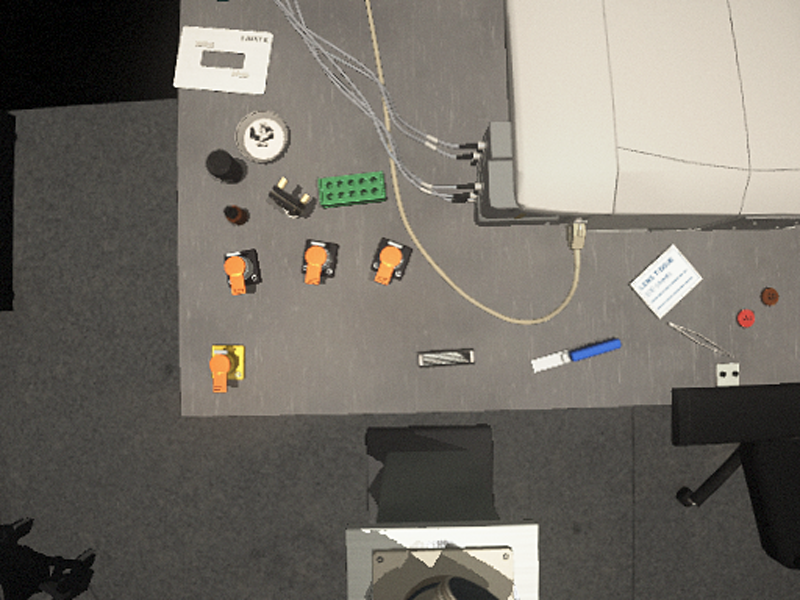

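Top view (800x600 px): three orange-capped anchors on black feet at about (240,268), (320,257) and (390,260). A yellow-footed look-alike sits at (225,367), to be left alone. The spatula is at (535–620, 340–370) with its blade to the left, the hex keys at (445,357) and the brown bottle at (236,214). The three with black feet and steel collars fit the description. Next I'll take an enlarged, rectified crop to confirm and measure.

```bash
cat > h.py <<'E'
from plant import ctrl,kin,eyes,job,telemetry
import cv2,numpy as np
from scipy.spatial.transform import Rotation as Rot
def cam(c):
    p=eyes.camera_params(c); K=np.array([[p["fx"],0,p["cx"]],[0,p["fy"],p["cy"]],[0,0,1.]])
    return K,np.array([p["k1"],0,0,0.]),p["eye"],Rot.from_euler("xyz",p["attitude"]).as_matrix()
def p2w(c,uv,z):
    K,d,e,R=cam(c); n=cv2.undistortPoints(np.float64(uv).reshape(-1,1,2),K,d)[:,0]
    r=np.c_[n,np.ones(len(n))]@R.T; return e+r*((z-e[2])/r[:,2])[:,None]
def w2p(c,P):
    K,d,e,R=cam(c); P=np.float64(P).reshape(-1,3)
    return cv2.projectPoints(P,cv2.Rodrigues(R.T)[0],-R.T@e,K,d)[0][:,0]
def ortho(c,im,x0,x1,y0,y1,z,s):
    # rows: x decreasing downward, cols: y decreasing to the right
    X,Y=np.meshgrid(np.arange(x1,x0,-1/s),np.arange(y1,y0,-1/s),indexing="ij")
    m=w2p(c,np.c_[X.ravel(),Y.ravel(),np.full(X.size,z)]).reshape(X.shape+(2,)).astype(np.float32)
    return cv2.remap(im,m[...,0],m[...,1],cv2.INTER_CUBIC)
E
python3 - <<'E'
from h import *
im={c:eyes.read_camera(c) for c in("top","scene")}
for c in im: np.save(f"{c}.npy",im[c])
print(w2p("top",[[500,0,0],[500,100,0]])*800/512)
def comps(c,lo,hi,minA):
    h=cv2.cvtColor(im[c],cv2.COLOR_RGB2HSV); m=cv2.inRange(h,lo,hi)
    n,l,s,ce=cv2.connectedComponentsWithStats(m)
    return [np.argwhere(l==i)[:,::-1] for i in range(1,n) if s[i,4]>=minA]
for c in im:
  for nm,lo,hi,z in(("orange",(4,150,120),(18,255,255),49),("blue",(105,130,60),(125,255,255),30)):
    for px in comps(c,lo,hi,40):
        w=p2w(c,px,z)[:,:2]; r=cv2.minAreaRect(w.astype(np.float32)); ev,V=np.linalg.eigh(np.cov(w.T))
        print(c,nm,len(px),px.mean(0).round(),"ctr",np.round(w.mean(0),1),"rect",np.round(r[0],1),np.round(r[1],1),round(r[2],1),"ax",np.round(V[:,1],3))
rows=[]
p=p2w("top",[[240*.64,268*.64],[320*.64,257*.64],[390*.64,260*.64]],40); print(p.round())
q=p.mean(0)
a=ortho("top",im["top"],q[0]-90,q[0]+90,q[1]-190,q[1]+190,49,2)
b=ortho("scene",im["scene"],q[0]-90,q[0]+90,q[1]-190,q[1]+190,49,2)
cv2.imwrite("pics/crop1.png",cv2.resize(np.vstack([a,b])[:,:,::-1],None,fx=.8,fy=.8)); print(a.shape,q)
s=p2w("top",[[577*.64,355*.64]],15)[0]; print(s)
a=ortho("top",im["top"],s[0]-75,s[0]+75,s[1]-130,s[1]+130,30,3); cv2.imwrite("pics/crop2.png",a[:,:,::-1])
E
```

```text
[[435.74903373 313.74022504]
 [374.45580102 315.24055587]]
top orange 250 [201. 168.] ctr [583.7 189.7] rect [582.5 188.2] [31.9 58.6] 88.9 ax [-0.99   0.142]
top orange 245 [248. 168.] ctr [581.   75.5] rect [580.2  77.6] [31.5 59.7] 62.1 ax [-0.932  0.363]
top orange 233 [151. 175.] ctr [571.2 314. ] rect [568.8 315.9] [30.1 59. ] 89.1 ax [-0.989 -0.15 ]
top orange 240 [141. 238.] ctr [418.6 342.5] rect [416.1 342.7] [32.7 56.5] 89.0 ax [-0.999  0.036]
top blue 198 [381. 223.] ctr [ 437.4 -250.5] rect [ 437.4 -251.1] [15.4 81.6] 14.3 ax [-0.251  0.968]
scene orange 145 [200. 138.] ctr [570.1 310.9] rect [568.7 311.3] [57.7 35.4] 5.3 ax [-0.983 -0.183]
scene orange 162 [144. 153.] ctr [416.9 339.7] rect [415.4 337.7] [58.7 35.1] 6.4 ax [-0.999  0.033]
scene orange 171 [227. 162.] ctr [582.4 186.6] rect [580.5 184.4] [34.8 58.2] 89.0 ax [-0.985  0.174]
scene orange 204 [250. 189.] ctr [578.9  72.6] rect [578.3  75. ] [33.  55.7] 56.1 ax [-0.929  0.371]
scene blue 435 [283. 334.] ctr [ 433.3 -258.2] rect [ 432.8 -257.2] [20.7 84.6] 14.9 ax [-0.235  0.972]
[[580. 309.  40.]
 [594. 181.  40.]
 [586.  71.  40.]]
(360, 760, 3) [586.85453323 187.24806272  40.        ]
[ 427.74656245 -225.84556643   15.        ]
```

View pics/crop1.png

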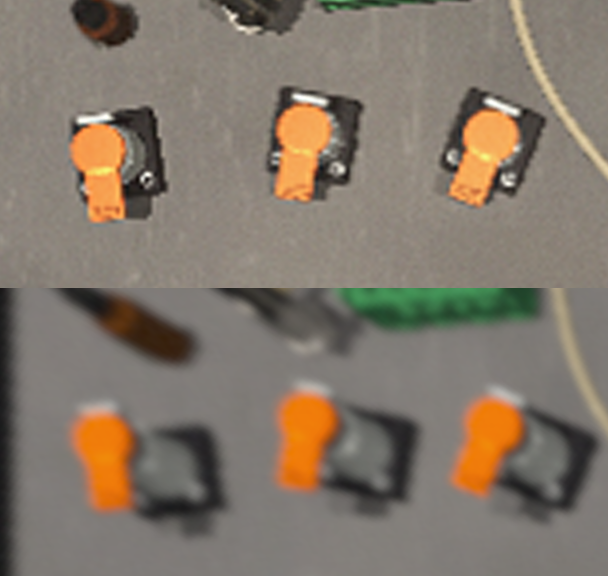

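View pics/crop2.png

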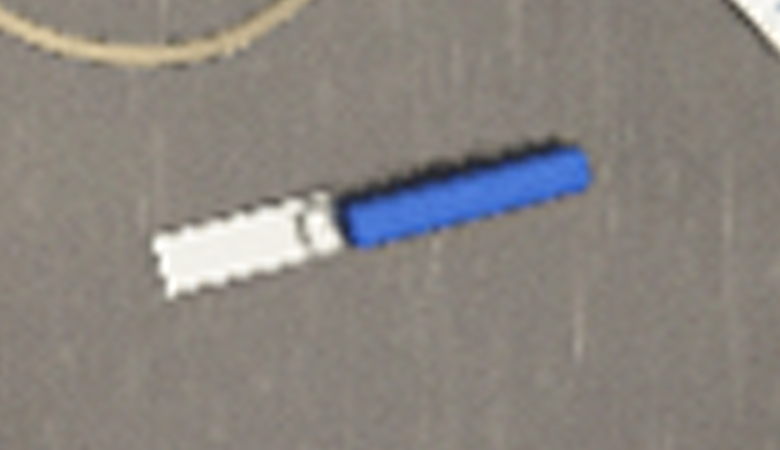

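Crop 1 confirms three caps on black feet, with disc centres near (98,150), (303,130) and (490,135) and lips pointing toward the robot. Crop 2 shows the spatula with its blade end at (160,267) and its handle from (345,225) to (590,168). Next I fit the cap outlines and check reachability.

```bash
cat > fit.py <<'E'
from h import *
import json
from scipy.optimize import minimize
def fitcap(c,im,x,y,yaw,z=49):
    s=2.; a=ortho(c,im,x-70,x+50,y-55,y+55,z,s)
    m=cv2.GaussianBlur(cv2.inRange(cv2.cvtColor(a,cv2.COLOR_RGB2HSV),(3,130,100),(20,255,255)),(0,0),2)/255.
    X,Y=np.meshgrid(np.arange(x+50,x-70,-1/s),np.arange(y+55,y-55,-1/s),indexing="ij")
    def f(p):
        u=(X-p[0])*np.cos(p[2])+(Y-p[1])*np.sin(p[2]); v=-(X-p[0])*np.sin(p[2])+(Y-p[1])*np.cos(p[2])
        d=np.minimum(np.hypot(u,v)-17,np.maximum(np.abs(v)-11,np.maximum(-44-u,u)))
        return ((1/(1+np.exp(np.clip(d/.8,-50,50)))-m)**2).sum()
    r=minimize(f,[x,y,yaw],method="Nelder-Mead",options=dict(initial_simplex=[[x,y,yaw],[x+4,y,yaw],[x,y+4,yaw],[x,y,yaw+.15]]))
    return r.x,r.fun
E
python3 - <<'E'
from fit import *
im={c:np.load(f"{c}.npy") for c in("top","scene")}
A=[]
for g in [(583,315,.12),(595,188,-.15),(592,71,-.37)]:
    R=[fitcap(c,im[c],*g) for c in im]
    for r in R: print(np.round(r[0],3),round(r[1]))
    A.append(np.mean([r[0] for r in R],0).tolist())
# spatula blade tip: bright pixels near it
w=[]
a=ortho("top",im["top"],352,502,-356,-96,2.5,2); hsv=cv2.cvtColor(a,cv2.COLOR_RGB2HSV)
m=cv2.inRange(hsv,(0,0,190),(180,60,255)); n,l,s,ce=cv2.connectedComponentsWithStats(m)
for i in range(1,n):
    if s[i,4]>400:
        p=np.argwhere(l==i); r=cv2.minAreaRect(np.c_[502-p[:,0]/2,-96-p[:,1]/2].astype(np.float32)); print("blade",r,cv2.boxPoints(r).round(1).tolist())
json.dump(A,open("anchors.json","w"))
for c in im:
  a=ortho(c,im[c],352,502,-356,-96,30,2);m=cv2.inRange(cv2.cvtColor(a,cv2.COLOR_RGB2HSV),(105,130,60),(125,255,255))
  p=np.argwhere(m>0); print(c,"handle",cv2.minAreaRect(np.c_[502-p[:,0]/2,-96-p[:,1]/2].astype(np.float32)))
def q(p,R): 
    e=Rot.from_matrix(R).as_euler("xyz"); j=kin.ik(p,e); return None if j is None else np.round(j,2)
for flip in(0,np.pi):
    print("pick",q([437,-251,3],Rot.from_euler("xyz",[np.pi,0,np.radians(104.3)+flip]).as_matrix()))
    for x,y,t in A:
        for th in(0,.75):
            P=np.array([x,y,40])+Rot.from_euler("z",t).apply([20,0,0]); B=Rot.from_euler("z",t)*Rot.from_euler("y",-th)
            print(q(P+B.apply([-146,0,-5]),(B*Rot.from_euler("xyz",[np.pi,0,flip])).as_matrix()))
E
```

```text
[5.82945e+02 3.15984e+02 1.54000e-01] 170
[5.81817e+02 3.12880e+02 1.61000e-01] 539
[ 5.95828e+02  1.87970e+02 -1.45000e-01] 95
[ 5.94404e+02  1.84621e+02 -1.83000e-01] 480
[ 5.92318e+02  7.11230e+01 -3.62000e-01] 184
[ 5.90585e+02  6.81830e+01 -3.97000e-01] 368
blade ((418.83245849609375, -184.2281951904297), (21.566057205200195, 62.281410217285156), 14.826478958129883) [[400.3999938964844, -156.89999389648438], [416.3999938964844, -217.10000610351562], [437.20001220703125, -211.60000610351562], [421.29998779296875, -151.39999389648438]]
top handle ((437.954833984375, -250.88095092773438), (16.563764572143555, 83.21662902832031), 14.664462089538574)
scene handle ((432.87774658203125, -256.96734619140625), (21.029705047607422, 85.20071411132812), 14.335434913635254)
pick [-0.69  0.36 -0.47  0.74  0.    0.63]
[ 0.42  0.38 -0.33  0.86  0.   -2.88]
[ 0.52  0.54 -1.04 -0.73 -0.25 -2.87]
[ 0.25  0.34 -0.4   0.83  0.   -2.73]
None
[ 0.07  0.3  -0.46  0.81  0.   -2.69]
None
pick [-0.69  0.36 -0.47  0.74  0.   -2.51]
[ 0.42  0.38 -0.33  0.86  0.    0.26]
[ 0.52  0.54 -1.04 -0.73 -0.25  0.27]
[ 0.25  0.34 -0.4   0.83  0.    0.41]
None
[ 0.07  0.3  -0.46  0.81  0.    0.45]
None
```

```bash
python3 - <<'E'
from h import *
import json
A=json.load(open("anchors.json")); O=[np.pi,0,np.pi]
ctrl.command_gripper(0,40)
for i,(x,y,t) in enumerate(A):
    ctrl.move_to([x,y,85],O)
    ctrl.move_l([x,y,56],100); f0=telemetry.current_contact_force()
    hit=ctrl.move_l([x,y,41.5],20,stop_force=14)
    print(i,hit,telemetry.current_tool_pos().round(2),(telemetry.current_contact_force()-f0).round(1),telemetry.current_time_s())
    z=telemetry.current_tool_pos()[2]
    ctrl.move_l([x,y,120],200)
    if z<47: break
im=eyes.read_camera("top"); np.save("top1.npy",im)
t0=A[i]; x,y,t=t0
for thc in (.6,.7):
  for s in(42,46,50):
    for th in np.arange(0,.7,.1):
      P=np.array([x,y,40])+Rot.from_euler("z",t).apply([20,0,0])
      tip=P+(Rot.from_euler("z",t)*Rot.from_euler("y",-thc)).apply([-s,0,0]); B=Rot.from_euler("z",t)*Rot.from_euler("y",-th)
      j=kin.ik(tip+B.apply([-102,0,3-2.5]),(B*Rot.from_euler("xyz",[np.pi,0,np.pi])).as_euler("xyz"))
      if j is None: print(thc,s,round(th,1),"none");break
    else: print(thc,s,"all",np.round(j,2))
E
```

```text
0 True [582.67 314.52  48.43] [-2.  -0.2 11.1] 4.2083
1 True [595.42 186.36  43.94] [-2.1 -0.4  7.9] 6.3917
0.6 42 all [ 0.4   0.38 -0.94 -0.28 -0.3   0.48]
0.6 46 all [ 0.4   0.39 -0.95 -0.29 -0.31  0.48]
0.6 50 all [ 0.4   0.39 -0.96 -0.3  -0.31  0.49]
0.7 42 all [ 0.39  0.39 -0.94 -0.29 -0.3   0.47]
0.7 46 all [ 0.4   0.4  -0.95 -0.3  -0.3   0.48]
0.7 50 all [ 0.4   0.4  -0.96 -0.31 -0.31  0.48]
```

The middle anchor is the loose one and sits fully sunk (TCP z 43.9, against 48.4 on the tight one). Next is the spatula.

```bash
python3 - <<'E'
from h import *
yaw=np.radians(104.7)-np.pi; O=[np.pi,0,yaw]; x,y=437.3,-251.9
ctrl.command_gripper(55,80)
ctrl.move_to([x,y,90],O); ctrl.move_l([x,y,3],80)
print(telemetry.current_tool_pos(),telemetry.current_contact_force().round(1))
ctrl.command_gripper(5,80); print(telemetry.current_gripper_width(),telemetry.current_gripper_force())
ctrl.move_l([x,y,120],120); print(telemetry.current_gripper_width(),telemetry.current_time_s())
for c in("top","scene"):
    im=eyes.read_camera(c); np.save(c+"2.npy",im)
    for t in("spatula_tip",): 
        for d in eyes.landmark_of(c,t): print(c,t,d["position"],d["score"],p2w(c,[d["position"]],118))
tip=np.array([x,y,118.2])+102*np.array([np.cos(yaw+np.pi),np.sin(yaw+np.pi),0]);print("expected",tip,w2p("top",tip),w2p("scene",tip))
a=ortho("top",np.load("top2.npy"),350,500,-330,-110,119,3); b=ortho("scene",np.load("scene2.npy"),350,500,-330,-110,119,3)
cv2.imwrite("pics/held.png",cv2.resize(np.vstack([a,b])[:,:,::-1],None,fx=.65,fy=.65))
E
```

```text
[ 437.55371718 -252.09066524    3.41683287] [-0.4 -0.7 -1.3]
14.683046080440734 78.40785026550293
14.64841321592231 12.6333
top spatula_tip [351.0, 241.5] 0.96 [[ 405.88180703 -154.56744612  118.        ]]
scene spatula_tip [241.6, 277.9] 0.76 [[ 408.83780005 -157.39272739  118.        ]]
expected [ 411.41668965 -153.23868922  118.2       ] [[350.37735512 239.06506785]] [[241.55868709 275.53626299]]
```

View pics/held.png

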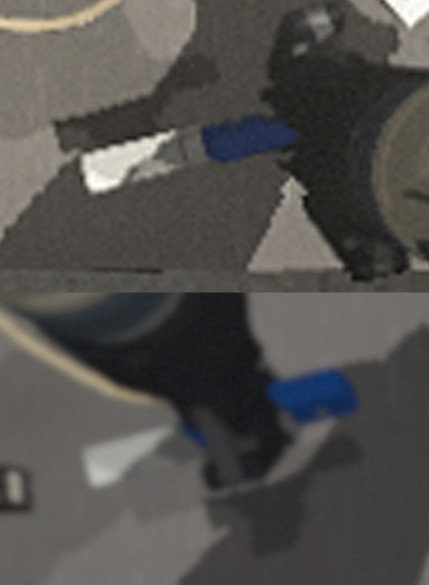

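Held level in the top picture (upper half): the blade tip is at crop (86,176) and the handle sits in the pads at about (290,135). The scene crop agrees, with the tip at (90,470). Both are within about 2 mm of the expected position, so I'll approach and insert.

```bash
cat > tool.py <<'E'
from h import *
import json
AX,AY,AT=json.load(open("anchors.json"))[1]; L=101.; H=3.4
F=Rot.from_euler("xyz",[np.pi,0,np.pi]); Z=Rot.from_euler("z",AT)
def pose(tip,th=0.):
    """TCP pose for blade tip upper edge at tip (anchor frame, z above table), pitched up th"""
    B=Z*Rot.from_euler("y",-th)
    p=np.array([AX,AY,0])+Z.apply(tip)+B.apply([-L,0,H-2.5])
    return p,(B*F).as_euler("xyz")
def arc(c,s=43.,k=.85,hz=40.): return pose([20-s*np.cos(c),0,hz+s*np.sin(c)],k*c)
E
python3 - <<'E'
from tool import *
for c in(.2,.4,.6,.75):
    p,o=arc(c); j=kin.ik(p,o); print(c,p.round(),None if j is None else np.round(j,2))
p=telemetry.current_tool_pos(); ctrl.move_l([p[0],p[1],180],200)
p,o=pose([-70,0,100]); ctrl.move_to(p,o)
p,o=pose([-62,0,35.2]); ctrl.move_l(p,100,ori=o)
p,o=pose([-23,0,35.2]); print(ctrl.move_l(p,40,ori=o,stop_force=5))
print(p,telemetry.current_tool_pos(),telemetry.current_contact_force().round(1),telemetry.current_time_s())
im={c:eyes.read_camera(c) for c in("top","scene")}
a=ortho("top",im["top"],430,650,80,290,40,2); b=im["scene"][130:250,170:310]
b=cv2.resize(b,None,fx=3.5,fy=3.5,interpolation=cv2.INTER_CUBIC)[:,:360]
cv2.imwrite("pics/ins.png",np.hstack([a[:420],b[:,:,:]] if a.shape[0]==b.shape[0] else [a,cv2.resize(b,(360,a.shape[0]))])[:,:,::-1])
E
```

```text
0.2 [475. 206.  32.] [ 0.29  0.27 -0.54  0.61 -0.07  0.45]
0.4 [482. 205.  24.] [ 0.33  0.24 -0.67  0.36 -0.16  0.47]
0.6 [492. 203.  16.] [ 0.37  0.24 -0.81  0.07 -0.25  0.48]
0.75 [503. 202.  10.] [ 0.4   0.28 -0.9  -0.17 -0.32  0.47]
False
[472.78176032 206.54961063  36.1       ] [472.50811657 206.55626721  36.0630354 ] [-0.2 -0.6  0. ] 17.725
```

View pics/ins.png

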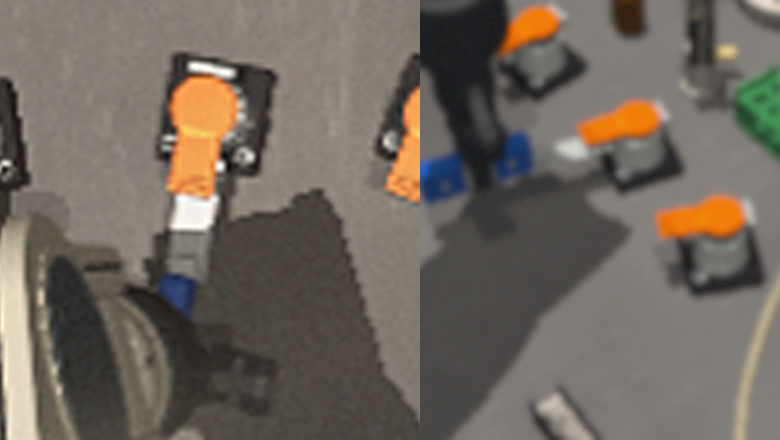

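The blade (white, at (195,212) in the left crop) is centred under the loose cap's lip, and all caps are closed. Pitching fully with the cap would drive the handle's rear end into the table, so I'll lift with a smaller tilt.

```bash
python3 - <<'E'
from tool import *
for c in np.linspace(0,.75,11):
    p,o=arc(c,k=.5); ctrl.move_l(p,35,ori=o)
    f=telemetry.current_contact_force(); print(round(c,2),f.round(1),end=" ")
    if np.linalg.norm(f)>12: print("STOP");break
ctrl.hold(.3); print(telemetry.current_tool_pos().round(1),p.round(1),telemetry.current_gripper_width(),telemetry.current_time_s())
im={c:eyes.read_camera(c) for c in("top","scene")}
a=ortho("top",im["top"],430,650,80,290,40,2); b=cv2.resize(im["scene"][130:250,170:310],None,fx=3.5,fy=3.5,interpolation=cv2.INTER_CUBIC)[:,:360]
cv2.imwrite("pics/lift.png",np.hstack([a,cv2.resize(b,(360,a.shape[0]))])[:,:,::-1])
E
```

```text
0.0 [ 0.3  0.2 -1.6] 0.08 [-0.5  0.4 -0.3] 0.15 [-0.8  0.1 -1.1] 0.22 [-0.5 -0.3 -1.8] 0.3 [ 0.1  0.4 -1.2] 0.38 [-0.2 -0.6 -1.3] 0.45 [ 0.  -0.5 -0.5] 0.52 [-1.5 -0.2 -1.4] 0.6 [-0.5 -0.6 -0.8] 0.68 [-0.   0.5 -1.9] 0.75 [-0.7 -1.5 -1.4] [490.9 203.6  33.3] [490.8 203.6  33.2] 14.72284920744693 20.9083
```

View pics/lift.png

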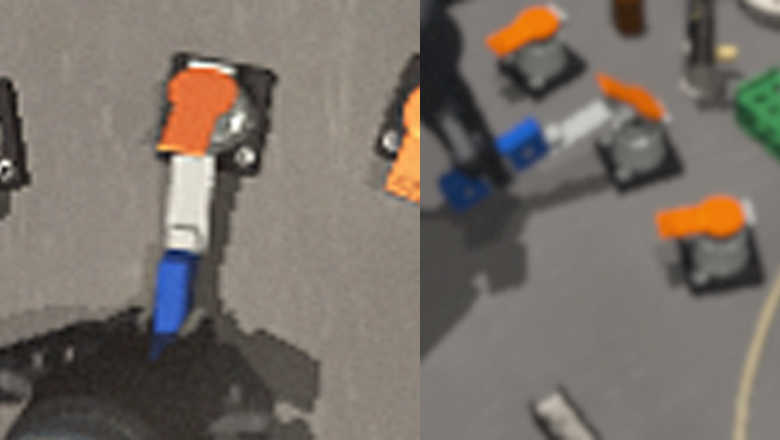

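The cap is raised, with its lip end at crop (183,150) in the top view and (608,80) in the scene view. The other caps are closed. I'll triangulate the lip end to check the angle.

```bash
python3 - <<'E'
from tool import *
u=w2p("top",[[575,198.5,40]]); v=[[223.7,151.8]]
for z in range(60,105,5):
    a,b=p2w("top",u,z)[0],p2w("scene",v,z)[0]; print(z,a.round(),b.round(),np.linalg.norm(a-b).round(1))
for c in(.5,.6,.7,.75,.85): print(c,(np.array([AX,AY,40])+Z.apply([20-64*np.cos(c),0,64*np.sin(c)])).round(), w2p("top",np.array([AX,AY,40])+Z.apply([20-64*np.cos(c),0,64*np.sin(c)]))-u, w2p("scene",np.array([AX,AY,40])+Z.apply([20-64*np.cos(c),0,64*np.sin(c)]))-v)
E
```

```text
60 [574. 195.  60.] [590. 214.  60.] 24.6
65 [573. 194.  65.] [587. 209.  65.] 20.1
70 [573. 193.  70.] [584. 204.  70.] 15.5
75 [573. 193.  75.] [582. 199.  75.] 11.2
80 [572. 192.  80.] [579. 194.  80.] 7.2
85 [572. 191.  85.] [576. 189.  85.] 4.9
90 [572. 190.  90.] [574. 184.  90.] 6.4
95 [571. 189.  95.] [571. 179.  95.] 10.1
100 [571. 188. 100.] [569. 174. 100.] 14.4
0.5 [559. 192.  71.] [[0.58958708 5.64144547]] [[-6.12375106  6.09569507]]
0.6 [563. 192.  76.] [[0.40734761 4.12678921]] [[-5.02349854  4.11887396]]
0.7 [567. 191.  81.] [[0.28100038 2.38051972]] [[-3.71114373  2.17856088]]
0.75 [569. 191.  84.] [[0.23958549 1.42542726]] [[-2.97941258  1.22902289]]
0.85 [573. 190.  88.] [[ 0.2015023  -0.63703131]] [[-1.3743029  -0.61515864]]
```

```bash
python3 - <<'E'
from plant import job,telemetry
print(job.sign_off(),telemetry.current_time_s())
E
```

```text
the job is handed in; nothing more can be done
the job is handed in; nothing more can be done
```

The middle anchor had the loose bolt: I pushed it fully down (about 5 mm) and handed in with the spatula holding its cap open about 43° by camera estimate, the other two caps closed, and the hex keys and brown bottle not approached.

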